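# Release the ratchet and open the book rack

## Robot

A 6-joint arm with a two-finger parallel gripper is mounted at the origin on the work surface. World frame = base frame: x ahead of the robot, y to its left, z up, the work surface at z = 0. Lengths are in mm, angles in rad, forces in N, time in s.
With the tool pointing down it reaches from about 300 to 775 mm from the base axis. Payload 14.6 kg.
Tool frame: the origin (TCP) lies between the finger pads; the fingertips stand 25 mm ahead of it and the grasp point (between the pads) lies 6 mm ahead of it; z points along the fingers, y is the line along which they close (so a half turn about z gives the same grasp; the last joint's range is limited). The gripper opens to 94 mm and grips with 3 to 60 N. Pads are 16 mm wide; open, the fingers measure 119 mm over their backs; the gripper's body (75 mm by 177 mm) begins 78 mm behind the grasp point.
Start: joints at [-1.253, 0.3, 1.521, -0, 1.321, -0.067], TCP at [206.448, -509.773, 230.446] pointing down, gripper open.
Joint ranges: [-3.03, 3.03], [-0.79, 2.21], [0.23, 2.52], [-1.04, 4.18], [0, 3.07], [-2.55, 2.55]. Speed limits (rad/s): [2.22, 2.22, 2.57, 3.14, 3.14, 3.14].

## Interface

Orientations are given as [roll, pitch, yaw] about the fixed x, y, z axes, in that order (R = Rz(yaw) Ry(pitch) Rx(roll)).
In Python, from cell import manip gives the robot as it stands. The module is installed in compiled form; this text tells all that it offers.
- The arm moves only by the tool step_arm, never from a script. Its argument "series" is one flat list of numbers, 5 for each row, row after row: the shift along the world's x, y, z in mm, then the turn about the world's z in rad, then the closure, from 0 (fully open) to 1 (shut). In form: [dx, dy, dz, spin, jaw, dx, dy, dz, spin, jaw, ...]. A call has 1 to 20 rows; each row shifts and turns the commanded pose from where the row before left it; what a row does not reach is not made up. A row lasts 1/8 s, in which the tool goes at most 62.5 mm and 10.7 degrees, less where a joint would pass 70% of its speed; a pose out of reach is approached as far as the arm can. A call is refused whole if a number of a shift passes 62.5 or a number of a turn 0.188, either way. A call with a gripper value outside its range is refused whole. The fingers move at their own pace and stop on an object; "squeeze" is the grip in N (left out, the last holds). Time passes only in rows, so rows that do not move let the fingers close. It gives the time, the measured TCP pose, the force, the opening and the grip force at its end, in the units of the state.
- manip.read_state(): the state, without advancing time (a new reading comes with each control period).
- manip.camera(name): name is "scene" or "top"; returns (picture, depth): 384x512x3 uint8, blue, green, red; 384x512 float32, mm along the optical axis (not along the pixel's ray), 0 where there is no reading.
- manip.camera_info(name): a dict with "fovy" (degrees; the focal length in pixels is half the picture's height over the tangent of half this angle, whatever the lens; pixels are square), "cx", "cy" (the principal point, pixels), "eye" and "orientation" of the camera in the world. Camera axes: x right, y down, z forward; pixel columns grow to the right and rows downward; lengths in mm; the calibration is good to about 2 mm. A picture is of the moment at which its call begins. camera_info takes no time and is no camera call.
- manip.sign_off(): hands the job in; it is judged then, once.
The state is a dict: "clock": time; "joints": joint angles; "qd": joint speeds; "effort": joint torques, N m; "eef_pos": TCP position; "eef_rot": TCP orientation; "wrist_force": force on the tool from outside, world axes, zero at the start; "moment": the same for the moment, N m; "finger_gap": finger opening in mm; "finger_force": force on a finger pad.
Only numpy, scipy, OpenCV 4.12 (cv2) and the standard library are available. Lean on these libraries where they do the work, as an engineer would, in place of code of your own. Each camera call takes 0.05 s, during which the arm holds its last target. There are 200 camera calls.

## Task

Open the yellow book rack so that the fat book will fit: flip its yellow-knobbed ratchet lever over to the released side, then slide the yellow bookend out to the end of its travel, away from the paperbacks, and let go with the lever still flipped over. Leave the blue rack as it is and do not knock the white U-shaped vase over.

Things in the scene. Friction and masses are not known exactly. Their poses are not given: they have to be found in the camera images.
- yellow_rack: White rack fixed to the table, 340 x 120 mm, 20 mm thick, under the yellow bookend. Its +x is the opening direction, away from the robot, turned up to 0.3 rad. Fixed paperbacks (100 mm wide, tops up to 170 mm above the table) fill its -x end up to 95 mm short of its origin; steel teeth run along its middle at the +x end. Origin: table level, on the rack's midline.
- yellow_top (a point): Middle of the top edge of the yellow bookend: an upright plate 10 mm thick along its x, 110 mm wide along its y, top 130 mm above the table. x is level and points in the opening direction, away from the paperbacks, whose face is 55 mm plus the slide's value from the plate's inner (-x) face. The lever's pivot is 80 mm towards +x and 75 mm below this point; plate and lever slide together.
- yellow_slide (a joint): How far the yellow bookend is open, m: 0 = nearest the paperbacks, 0.085 = fully open, at its end stop. Starts at 0 to 0.03. It slides stiffly (about 3 N) and stays where left. With the pawl engaged it clicks freely towards the paperbacks but opens by at most one 14 mm tooth before it locks.
- yellow_knob (a point): Centre of the yellow ball, 26 mm across, atop the yellow rack's ratchet lever: an 8 mm rod, 65 mm from pivot to ball centre. The pivot is level, across the rack, 55 mm above the table. Engaged, the ball leans 0.4 to 0.63 rad from upright towards the opening direction, centre 108 to 115 mm above the table; flipped, it leans 0.63 rad towards the yellow plate.
- yellow_pawl (a joint): Angle of the yellow rack's ratchet lever, rad: 0 to 0.25 = engaged, its pawl in or on the rack's teeth; 0.63 = lever upright; 1.26 = flipped over fully, pawl lifted out, ball leaning towards the yellow plate. It is light (under 1 N at the ball) and falls by its own weight to whichever side of upright it is on.
- blue_knob (a point): Centre of the blue ball on the lever of the other, blue rack, which has the same build and sizes, beside the yellow one on the left or right. To be left as it is.
- vase_mid (a point): Centre of the white ceramic U-shaped vase (132 mm wide along its y, 42 mm thick, 171 mm tall, loose on the table), 86 mm above the table when upright; its z axis then points up.

How it is judged (in metres and radians):
On the way:
1. the yellow rack's lever is flipped over to the released side, before the bookend is opened (value of joint yellow_pawl above 1 rad and value of joint yellow_slide below 0.06 m), for 0.2 s.
At the end, for the whole second after the job is handed in: The yellow bookend is at rest within 12 mm of its fully open stop (slide above 0.073 m) and its lever is still flipped over (above 1.0 rad) (value of joint yellow_slide above 0.073 m and value of joint yellow_pawl above 1 rad and velocity of joint yellow_slide below 0.01 m/s); the robot touches nothing.
It fails at once if the blue rack's lever or bookend is moved (its ball by more than 25 mm) (distance of blue_knob from where it was at the start of the episode above 0.025 m).
It fails at once if the vase is tipped by more than 0.5 rad (angle between vase_mid's own z axis and vertical above 0.5 rad).
It also fails if it takes over 45 s, if anything falls off the work surface, if the arm or the gripper's body presses on something with over 40 N, if the wrist force passes 120 N, or if a joint passes its speed limit or range.

## Working session

There is one attempt and no reset: what is moved stays moved. The work goes in short steps, Python scripts to look and compute and a tool call to move; the robot and the scene stay as the last step left them, time stands still between calls to the robot, and variables do not carry over. Pictures are saved under pics/ and viewed, at most 10 in all, crops included, and the job is handed in when it is done.

Besides the shell and the picture viewer there is one more tool, called after "Request:" in YAML: its name, and indented under it one key for each argument. step_arm: Moves the arm, as the interface text tells. Its arguments: {"type":"object","properties":{"series":{"type":"array"},"squeeze":{"type":"number"}},"required":["series"]}

```bash
mkdir -p pics; cat > h.py <<'E'
import numpy as np, cv2
from cell import manip
from scipy.spatial.transform import Rotation as R
def cam(n):
    p,d=manip.camera(n); i=manip.camera_info(n); f=p.shape[0]/2/np.tan(np.radians(i['fovy']/2))
    o=np.array(i['orientation'],float)
    M=R.from_euler('xyz',o).as_matrix() if o.size==3 else (o if o.shape==(3,3) else None)
    v,u=np.mgrid[:p.shape[0],:p.shape[1]]
    P=np.stack([(u-i['cx'])*d/f,(v-i['cy'])*d/f,d],-1)@M.T+np.array(i['eye'])
    P[d==0]=np.nan
    return p,d,P
E
python3 - <<'E'
from h import *
for n in('scene','top'):
    print(manip.camera_info(n))
    p,d,P=cam(n); cv2.imwrite(f'pics/{n}0.png',p); np.savez(f'{n}0.npz',p=p,P=P)
    h=cv2.cvtColor(p,cv2.COLOR_BGR2HSV)
    for c,lo,hi in(('yel',(20,100,80),(35,255,255)),('blue',(95,100,50),(130,255,255))):
        m=cv2.inRange(h,lo,hi); k,l,s,ce=cv2.connectedComponentsWithStats(m)
        for j in range(1,k):
            if s[j,4]>25: q=P[l==j]; print(n,c,s[j],ce[j].round(),np.nanmedian(q,0).round(),np.nanpercentile(q,2,axis=0).round(),np.nanpercentile(q,98,axis=0).round())
E
```

```text
{'fovy': 50.81215070147459, 'cx': 247.9298031796488, 'cy': 192.60775686073077, 'eye': array([1229.66122279, -423.69568324, 1002.43972025]), 'orientation': array([-2.41649191,  0.01002788,  0.98892997])}
scene yel [163 194  27  22  56] [176. 204.] [ 501. -200.  130.] [ 487. -244.  127.] [ 517. -152.  133.]
scene blue [  0 150   9  13  65] [  3. 157.] [ -76. -576.   59.] [ -81. -586.   36.] [ -72. -570.   88.]
scene blue [275 153  21  19  64] [285. 162.] [538. 158. 129.] [522. 115. 121.] [550. 208. 133.]
scene blue [ 77 242  14  14 146] [ 84. 248.] [ 537. -462.  170.] [ 520. -477.  160.] [ 548. -448.  174.]
scene blue [107 267   6  12  37] [110. 273.] [ 555. -435.   52.] [ 547. -441.   34.] [ 562. -429.   69.]
{'fovy': 44.1452617445775, 'cx': 255.89574275872465, 'cy': 189.42807178224112, 'eye': array([ 239.04558096,  -18.49231322, 1533.27293936]), 'orientation': array([-2.93700576,  0.00335532, -1.59604395])}
top yel [297 160   8   8  49] [301. 163.] [ 611. -162.  121.] [ 602. -172.  109.] [ 621. -150.  126.]
top yel [295 191  37  18 151] [313. 199.] [ 499. -192.  128.] [ 481. -245.   48.] [ 517. -144.  135.]
top blue [399 177  12  11 108] [405. 182.] [ 533. -459.  170.] [ 518. -477.  160.] [ 549. -444.  176.]
top blue [178 185  34  12  88] [194. 190.] [533. 165. 130.] [518. 117. 125.] [547. 212. 136.]
```

```bash
python3 -c "
import cv2
a=cv2.imread('pics/scene0.png');b=cv2.imread('pics/top0.png')
cv2.imwrite('pics/s.png',cv2.resize(a[90:350,:400],None,fx=2,fy=2,interpolation=2));cv2.imwrite('pics/t.png',cv2.resize(b[90:330,130:450],None,fx=2.5,fy=2.5,interpolation=2))"
```

```text
(no output)
```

View pics/s.png

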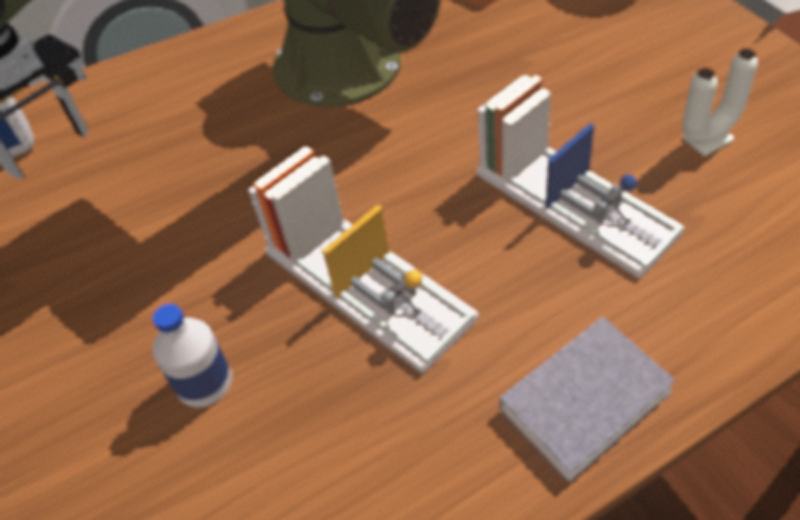

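View pics/t.png

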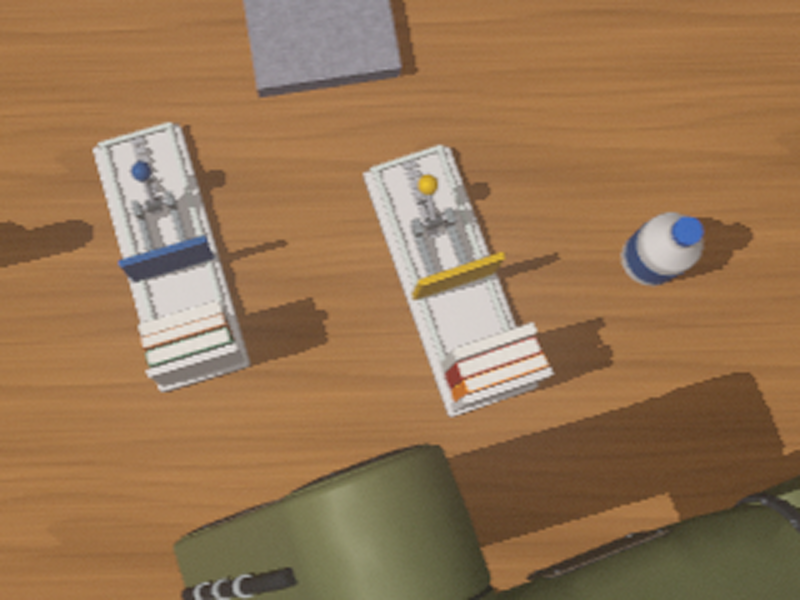

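The images show the yellow rack at right of the robot: knob at top-view pixel (301,163), plate at (313,199). The vase and the blue rack are well to the left, and a bottle stands at (405,182).

```bash
python3 - <<'E'
from h import *
ey=np.array
for n in('scene','top'):
    z=np.load(n+'0.npz'); p,P=z['p'],z['P']; i=manip.camera_info(n); eye=np.array(i['eye'])
    m=cv2.inRange(cv2.cvtColor(p,cv2.COLOR_BGR2HSV),(18,90,60),(36,255,255))>0
    q=P[m&(P[...,1]>-300)&(P[...,1]<-100)]
    t=q[(q[:,0]<545)&(q[:,2]>118)][:,:2]
    vx,vy,x0,y0=cv2.fitLine(t.astype(np.float32),cv2.DIST_HUBER,0,.01,.01).ravel()
    s=(t-[x0,y0])@[vx,vy]; 
    print(n,'n',len(t),'yaw',np.arctan2(vx,-vy)%np.pi,'ends',[x0+vx*s.min(),y0+vy*s.min()],[x0+vx*s.max(),y0+vy*s.max()])
    b=q[q[:,0]>570]
    if len(b): c=np.median(b,0); r=(c-eye)/np.linalg.norm(c-eye); print('ball',c+10*r)
    # white tops: books
    w=P[(P[...,2]>150)&(P[...,2]<185)&(P[...,0]>300)&(P[...,0]<500)&(P[...,1]>-330)&(P[...,1]<-120)]
    u=np.array([np.cos(.3),np.sin(.3)]); k=w[:,:2]@u; print('books along u',np.percentile(k,[2,50,95,99]),'plate',np.array([x0,y0])@u)
print({k:v for k,v in manip.read_state().items() if k in('clock','eef_pos','eef_rot','finger_gap')})
E
```

```text
scene n 167 yaw 0.3072694 ends [np.float64(486.715205374797), np.float64(-146.6706536558167)] [np.float64(519.6343738010456), np.float64(-250.41210308064257)]
ball [ 611.41205495 -164.27591993  110.74319733]
books along u [276.11830002 301.46007755 328.95725707 330.14380216] plate 422.03501140420593
top n 565 yaw 1.4871355 ends [np.float64(71.42468105475442), np.float64(-151.29766668250278)] [np.float64(524.4585781980741), np.float64(-189.2875003468968)]
ball [ 613.07908898 -161.55422819  110.9973353 ]
books along u [268.87074857 300.55937364 327.92191239 330.501845  ] plate 213.17479851174988
{'clock': 0.1, 'eef_pos': array([ 206.37240205, -509.57767652,  229.93255175]), 'eef_rot': array([-3.14052969e+00, -2.26604336e-05,  3.84787098e-01]), 'finger_gap': 93.85475419890332}
```

Request:
step_arm:
  series: [37,30,0,-0.042,1,37,30,0,-0.043,1,37,30,0,0,1,37,30,0,0,1,37,30,0,0,1,37,30,0,0,1,37,30,0,0,1,37,30,0,0,1,37,30,0,0,1,37,30,0,0,1,37,30,0,0,1,37,30,0,0,1,0,0,0,0,1,0,0,0,0,1]
  squeeze: 10

```text
clock: 1.85
eef_pos: [650.0, -150.1, 229.9]
eef_rot: [-3.141, 0.001, 0.3]
wrist_force: [0.2, 0.2, 0.7]
finger_gap: 0.4
finger_force: 0.0
```

Request:
step_arm:
  series: [0,0,-40,0,1,0,0,-40,0,1,0,0,-30,0,1,0,0,0,0,1,-7.6,-2.4,0,0,1,-7.6,-2.4,0,0,1,-7.6,-2.4,0,0,1,-7.6,-2.4,0,0,1,-7.6,-2.4,0,0,1,-7.6,-2.4,0,0,1,-7.6,-2.4,0,0,1,-7.6,-2.4,0,0,1,-7.6,-2.4,0,0,1,-7.6,-2.4,0,0,1,0,0,0,0,1]

```text
clock: 3.72
eef_pos: [574.1, -174.0, 120.6]
eef_rot: [-3.142, 0.0, 0.299]
wrist_force: [-0.4, -0.2, -0.9]
finger_gap: 0.4
finger_force: 0.0
```

```bash
python3 - <<'E'
from h import *
p,d,P=cam('scene'); cv2.imwrite('pics/s1.png',cv2.resize(p[140:300,90:290],None,fx=3,fy=3,interpolation=2))
E
```

```text
(no output)
```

View pics/s1.png

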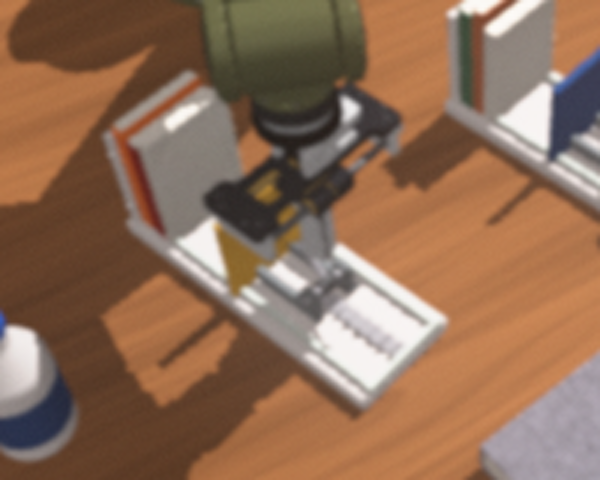

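Request:
step_arm:
  series: [8,2.5,0,0,1,8,2.5,10,0,1,0,0,50,0,1,0,0,50,0,1,-27,-9,0,0,1,-27,-9,0,0,1,-27,-9,0,0,1,-27,-9,0,0,1,-27,-11,0,0,1,0,0,0,0,1]

```text
clock: 5.03
eef_pos: [455.2, -216.2, 231.5]
eef_rot: [3.141, -0.001, 0.299]
wrist_force: [0.4, 0.7, -0.1]
finger_gap: 0.3
finger_force: 0.0
```

```bash
python3 - <<'E'
from h import *
p,d,P=cam('scene'); cv2.imwrite('pics/s2.png',cv2.resize(p[140:300,90:290],None,fx=3,fy=3,interpolation=2))
m=cv2.inRange(cv2.cvtColor(p,cv2.COLOR_BGR2HSV),(18,90,60),(36,255,255))>0
q=P[m&(P[...,1]>-260)&(P[...,1]<-120)&(P[...,0]<640)&(P[...,2]<140)]; k=q[:,:2]@[.955,.295]
print(len(q),np.percentile(k,[2,25,50,75,98]))
E
```

```text
735 [416.8729083  421.81289126 422.75378947 423.86671434 468.2265215 ]
```

View pics/s2.png

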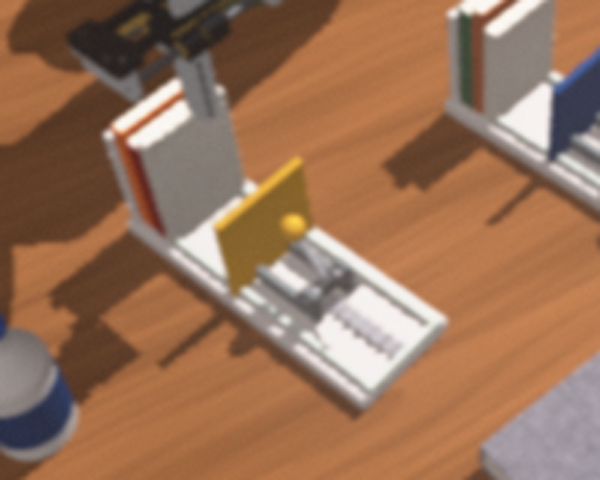

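The ball is now at crop pixel (293,223), leaning to the plate, so the lever is flipped. Next I lower into the gap and push.

Request:
step_arm:
  series: [0,0,-40,0,1,0,0,-40,0,1,0,0,-37,0,1,0,0,0,0,1,7.6,2.4,0,0,1,7.6,2.4,0,0,1,7.6,2.4,0,0,1,5.7,1.8,0,0,1,5.7,1.8,0,0,1,5.7,1.8,0,0,1,5.7,1.8,0,0,1,5.7,1.8,0,0,1,5.7,1.8,0,0,1,5.7,1.8,0,0,1,5.7,1.8,0,0,1,5.7,1.8,0,0,1,2,0.6,0,0,1,0,0,0,0,1]

```text
clock: 7.32
eef_pos: [531.7, -191.5, 113.3]
eef_rot: [-3.141, -0.0, 0.3]
wrist_force: [0.4, 0.4, 0.8]
finger_gap: 0.7
finger_force: 0.0
```

Request:
step_arm:
  series: [2.9,0.9,0,0,1,2.9,0.9,0,0,1]

```text
clock: 7.58
eef_pos: [537.3, -189.8, 113.3]
eef_rot: [-3.141, 0.001, 0.3]
wrist_force: [-2.9, 0.0, 0.3]
finger_gap: 0.4
finger_force: 1.6
```

Request:
step_arm:
  series: [1.9,0.6,0,0,1,1.9,0.6,0,0,1]

```text
clock: 7.82
eef_pos: [540.8, -188.7, 113.3]
eef_rot: [-3.141, 0.001, 0.3]
wrist_force: [-19.6, -4.0, 9.2]
finger_gap: 0.3
finger_force: 9.5
```

```bash
python3 - <<'E'
from h import *
p,d,P=cam('scene'); cv2.imwrite('pics/s3.png',cv2.resize(p[140:300,90:290],None,fx=3,fy=3,interpolation=2))
m=cv2.inRange(cv2.cvtColor(p,cv2.COLOR_BGR2HSV),(18,90,60),(36,255,255))>0
q=P[m&(P[...,1]>-260)&(P[...,1]<-110)&(P[...,0]<640)&(P[...,2]<136)]; k=q[:,:2]@[.955,.295]
print(len(q),np.percentile(k,[2,25,50,75,98]))
E
```

```text
752 [-25.60722257 477.20633741 478.04939993 479.09431448 523.95428865]
```

View pics/s3.png

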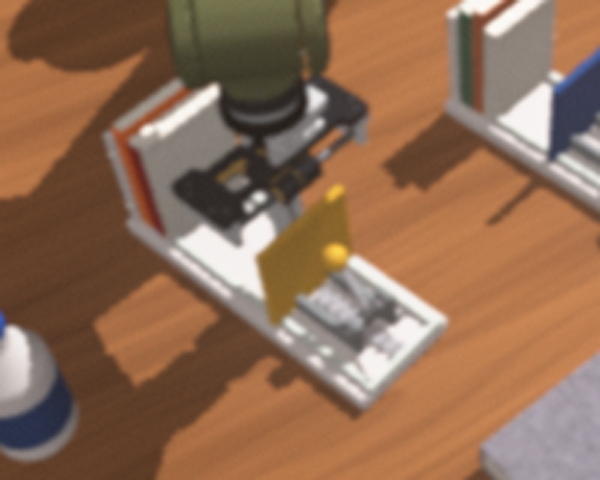

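The force has risen to 20 N at the stop. The outer face is at 478, so inner face to books is 138 mm and the slide is about 83 mm. The ball at (335,254) still leans to the plate. Backing off and lifting.

Request:
step_arm:
  series: [-4,-1.2,0,0,1,-8,-2.5,0,0,1,-10,-3,0,0,1,0,0,40,0,1,0,0,50,0,1,0,0,40,0,1,-35,-10,0,0,1,0,0,0,0,1,0,0,0,0,1]

```text
clock: 9.0
eef_pos: [484.1, -205.6, 243.5]
eef_rot: [3.141, -0.0, 0.299]
wrist_force: [-1.0, 0.1, -0.1]
finger_gap: 0.3
finger_force: 0.0
```

```bash
python3 - <<'E'
from h import *
p,d,P=cam('scene')
m=cv2.inRange(cv2.cvtColor(p,cv2.COLOR_BGR2HSV),(18,90,60),(36,255,255))>0
q=P[m&(P[...,1]>-260)&(P[...,1]<-110)&(P[...,0]<640)&(P[...,0]>450)&(P[...,2]<136)]; k=q[:,:2]@[.955,.295]
print(len(q),np.percentile(k,[2,25,50,75,98]),k.max(),manip.read_state()['eef_pos'])
if np.median(k)>473 and k.max()<535: print(manip.sign_off())
E
```

```text
723 [472.38308076 477.10288831 478.03663803 479.02739299 523.92407476] 528.3506009424649 [ 484.35531417 -205.43400161  243.30145978]
the job is handed in; nothing more can be done
None
```

The yellow rack's lever is flipped to the released side, its bookend is open at the end stop (slide about 83 of 85 mm by camera), the arm is clear, the blue rack and vase were never approached, and the job is handed in (no verdict was returned).

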